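# Set the sunken load knob with the T-key

### The arm

A 7-joint arm with a two-finger parallel gripper is mounted at the origin on the work surface. World frame = base frame: x ahead of the robot, y to its left, z up, the work surface at z = 0. Lengths are in m, angles in rad, forces in N, time in s.
With the tool pointing down it reaches from about 0.425 to 1.025 m from the base axis. Payload 9.4 kg.
Tool frame: the origin (TCP) lies midway between the tips of the shut fingers; the grasp point (between the pads) lies 19 mm behind it; z points along the fingers, y is the line along which they close (so a half turn about z gives the same grasp; the last joint's range is limited). The gripper opens to 85 mm and grips with 20 to 120 N. Pads are 22 mm wide; open, the fingers measure 114 mm over their backs; the gripper's body (76 mm by 85 mm) begins 54 mm behind the grasp point. The pads swing forward as they close: fully open they stand 13 mm farther back than shut.
Start: joints at [1.248, 0.599, -0.003, 1.599, 0.002, 0.943, -0.08], TCP at [0.176, -0.703, 0.231] pointing down, gripper open.
Joint ranges: [-2.57, 2.57], [-0.35, 1.97], [-1.29, 1.29], [0.11, 2.56], [-1.05, 4.19], [0.11, 1.86], [-2.63, 2.63]. Speed limits (rad/s): [2.22, 2.22, 3.01, 3.01, 3.14, 3.14, 3.14].

### API

Orientations are given as [roll, pitch, yaw] about the fixed x, y, z axes, in that order (R = Rz(yaw) Ry(pitch) Rx(roll)).
In Python, from workcell import read_state, optics, ctrl gives the robot as it stands. The module is installed in compiled form; this text tells all that it offers.
- The arm moves only by the shell command python3 -m handwheel 'ROWS' [OPENING] [FORCE]. ROWS is JSON, a list of rows, each an object with "offset": the shift along the tool's x, y, z in cm, a list of three; "twist": the turn about the tool's z in rad. A call has 1 to 10 rows; each row shifts and turns the commanded pose from where the row before left it, along the tool's axes as they then stand; what a row does not reach is not made up. A row lasts 1/10 s, in which the tool goes at most 50 mm and 8.59 degrees, less where a joint would pass 70% of its speed; a pose out of reach is approached as far as the arm can. A call is refused whole if a number of a shift passes 5 or a number of a turn 0.15, either way. A call with a gripper value outside its range is refused whole. OPENING is the closure, from 0 (fully open) to 1 (shut), set as the call begins (- or left out, the last holds). The fingers move at their own pace and stop on an object; FORCE is the grip in N (left out, the last holds). Time passes only in rows, so rows that do not move let the fingers close. It gives the time, the measured TCP pose, the force, the opening and the grip force at its end, in the units of the state.
- read_state(): the state, without advancing time (a new reading comes with each control period).
- optics.read_camera(name): name is "scene" or "top" or "wrist"; returns the picture (480x640x3 uint8, red, green, blue); there is no depth.
- optics.get_calibration(name): a dict with "fx", "fy", "cx", "cy" (pixels), "extrinsics" (4x4, takes a point from world to camera coordinates). Camera axes: x right, y down, z forward; pixel columns grow to the right and rows downward; lengths in m; the calibration is good to about 2 mm. A picture is of the moment at which its call begins: read the wrist's pose just before it. get_calibration takes no time and is no camera call; for the wrist camera it gives the pose at the moment of the call.
- ctrl.finish_job(): hands the job in; it is judged then, once.
The state is a dict: "time": time; "joints": joint angles; "qd": joint speeds; "joint_efforts": joint torques, N m; "tcp_pos": TCP position; "orientation": TCP orientation; "force": force on the tool from outside, world axes, zero at the start; "wrist_torque": the same for the moment, N m; "grip_width": finger opening in m; "finger_force": force on a finger pad.
Only numpy, scipy, OpenCV 4.12 (cv2) and the standard library are available. Lean on these libraries where they do the work, as an engineer would, in place of code of your own. Each camera call takes 0.05 s, during which the arm holds its last target. There are 200 camera calls.

### The job

Take the T-handled key out of the wooden block, pass it down through the round collar of the tester's guard grille until its blade drops fully home in the slot of the knob sunk below, and turn it clockwise (seen from above): loosely at first, until you feel it take hold of the load ring and turn stiffly, then 20 degrees farther so that the ring is carried round by 20 degrees, no more. Press only gently on the tester, let go and leave the key standing in the knob, and leave the other things on the bench where they are.

Things in the scene. Friction and masses are not known exactly. Their poses are not given: they have to be found in the camera images.
- key_grip (a point): Centre of the black bar handle of the T-key, where to grasp it. The handle is 60 mm long (its x), 16 mm thick (its y) and 28 mm high (its z, up along the key). The end of the blade lies 89 mm below this point. At the start the key stands in the block (handle 91 to 119 mm above the bench), possibly leaning up to 3 degrees, at any yaw within 70 degrees of +x.
- key_tip (a point): Centre of the end of the key's blade, on the key's axis, 89 mm below key_grip; same axes. The blade is flat, 13.5 mm wide along x (parallel to the handle), 4 mm thick along y, 12 mm long; above it a round steel shaft of 14 mm diameter runs up to the handle.
- block: Plain wooden block 70 x 70 x 60 mm high, fixed, origin at the centre of its underside. A round hole of 16 mm diameter in the middle of its top, 45 mm deep, holds the key, which must be lifted 45 mm to be clear.
- guard_hole (a point): Centre of the upper rim of the round hole in the steel collar in the middle of the tester's guard grille, 97 mm above the bench; z up. The hole is 17 mm in diameter with a 1.5 mm bevel at its mouth; the collar is 36 mm square and 10 mm thick, set in a level grille of 100 x 100 mm whose top is 96 mm above the bench. The knob lies straight below the hole.
- slot_floor (a point): Centre of the floor of the slot in the black knob sunk under the guard, straight below guard_hole, 59 mm above the bench. Its x axis runs along the slot and turns with the knob; z up. The slot is 6.4 mm wide and 5 mm deep, with lips that flare another 3 mm up to 12 mm wide; open at both ends, the same either way round. A blade not in it stands 5 to 8 mm too high; in it, it has about 0.2 rad of play each way.
- load_ring (a joint): Turn of the load ring, rad: an aluminium ring of 58 mm diameter with one upright tab, round the knob under the guard. 0 at the start, grows clockwise seen from above; 20 degrees = 0.35. Turned clockwise, the knob first moves alone through free play (0.1 to 0.85 rad, different each time, not given; 0.02 N m), then carries the ring (0.1 N m). Both stay where left.
- cup: Blue plastic cup, 72 mm diameter, 60 mm high, origin under its centre; a bystander.
- spraycan: Aluminium spray can, 60 mm diameter, 170 mm high, origin under its centre; a bystander.
- bottle: Green glass bottle, 64 mm diameter, 200 mm high, origin under its centre; a bystander.
- glue: Small white glue bottle, 30 mm diameter, 75 mm high, origin under its centre; a bystander.
- driver: Screwdriver about 190 mm long lying on the bench along its x axis; a bystander.
- brush: Brush about 200 mm long lying on the bench along its x axis; a bystander.
- wheel: Spare model-car wheel lying flat, 64 mm diameter, 26 mm high; a bystander.
- key: The T-key as a whole, about 90 g; origin and axes the same as key_tip.
- tester: The tester: grey case 160 x 140 x 50 mm high with the guard grille on four posts above it, fixed to the bench; origin under its centre, straight below guard_hole, its front towards -x.
Mind the look-alikes: they are no part of the job. Of the things like the key, leave any that is yellow; of the rest the smaller one is meant.

How it is judged:
On the way, in this order (a step that is already met when the one before it is completed fails the run):
1. the key's blade is home in the slot of the knob, through the collar (z of key_tip in the frame of slot_floor below 0.004 m and horizontal distance between key_tip and slot_floor below 0.005 m), for 0.2 s.
2. with the key home in the knob, the load ring is carried round clockwise by 0.27 to 0.43 rad (15.5 to 24.5 degrees) (all of step 1 and value of joint load_ring between 0.27 and 0.43 rad), for 0.2 s.
At the end, for the whole second after the job is handed in: The load ring stands 0.27 to 0.43 rad (15.5 to 24.5 degrees) clockwise of its start, and the key stands in the knob at rest, upright within 0.2 rad, the end of its blade no more than 4 mm above the slot's floor and within 5 mm of its centre sideways, let go (all of step 2 and angle between key_tip's own z axis and vertical below 0.2 rad and linear speed of key below 0.02 m/s); the robot touches nothing.
It fails at once if the load ring is overtightened (carried round more than 0.5 rad) (value of joint load_ring above 0.5 rad).
It fails at once if the key presses on the tester, guard or knob with more than 40 N in all (the turning load alone makes about 20) (contact force between key and tester above 40 N).
It fails at once if a bystander is moved more than 30 mm (distance of any of cup, spraycan, bottle, glue, driver, brush, wheel from where it was at the start of the episode above 0.03 m).
It also fails if it takes over 72 s, if anything falls off the work surface, if the arm or the gripper's body presses on something with over 40 N, if the wrist force passes 120 N, or if a joint passes its speed limit or range.

## Working session

There is one attempt and no reset: what is moved stays moved. The work goes in short steps, Python scripts to look and compute and a shell command to move; the robot and the scene stay as the last step left them, time stands still between calls to the robot, and variables do not carry over. Pictures are saved under pics/ and viewed, at most 10 in all, crops included, and the job is handed in when it is done.

```bash
mkdir -p pics; python3 - <<'E'
from workcell import read_state, optics
import cv2,numpy as np
s=read_state();print(s)
a=optics.read_camera("scene");b=optics.read_camera("top")
cv2.imwrite("pics/scene.png",a[:,:,::-1]);cv2.imwrite("pics/top.png",b[:,:,::-1])
for n in("scene","top","wrist"):
    c=optics.get_calibration(n);print(n,c["fx"],c["fy"],c["cx"],c["cy"],np.round(c["extrinsics"],4).tolist())
E
```

```text
{'time': 0.0, 'joints': array([ 1.24832246,  0.60012798, -0.00254069,  1.60011729,  0.00183223,
        0.94291164, -0.07975555]), 'qd': array([ 0.00076585, -0.00136729,  0.00220378, -0.00018975, -0.0007122 ,
        0.00152806,  0.00087347]), 'joint_efforts': array([ 8.13242696e-04, -7.76442504e+01,  1.56447027e+00, -2.58016187e+01,
        1.22444500e-02,  8.93550256e-03, -4.05739877e-05]), 'tcp_pos': array([ 0.17625798, -0.70276584,  0.23041944]), 'orientation': array([-3.14003930e+00,  1.70538495e-04,  2.45893779e-01]), 'force': array([ 0.316671  , -0.5753631 , -0.11355901]), 'wrist_torque': array([-0.02159305, -0.00900858,  0.01954167]), 'finger_force': 0.0, 'grip_width': 0.08535977303448047}
scene 455.8093153166598 455.8093153166598 320.4249904856451 243.33676180321675 [[-0.478, 0.8783, -0.0041, 0.2593], [0.6567, 0.3543, -0.6657, -0.3025], [-0.5833, -0.3209, -0.7462, 1.2206], [0.0, 0.0, 0.0, 1.0]]
top 602.772876923917 602.772876923917 320.1272673617088 233.5776967347638 [[0.0132, -0.9998, -0.0163, -0.0039], [-0.9818, -0.0099, -0.1896, 0.5436], [0.1894, 0.0185, -0.9817, 1.2141], [0.0, 0.0, 0.0, 1.0]]
wrist 348.29329635214265 348.29329635214265 318.42888221466114 242.18101037623782 [[0.2419, -0.9703, -0.001, -0.7237], [-0.9274, -0.2315, 0.2939, -0.0373], [-0.2854, -0.0702, -0.9558, 0.379], [0.0, 0.0, 0.0, 1.0]]
```

View pics/scene.png

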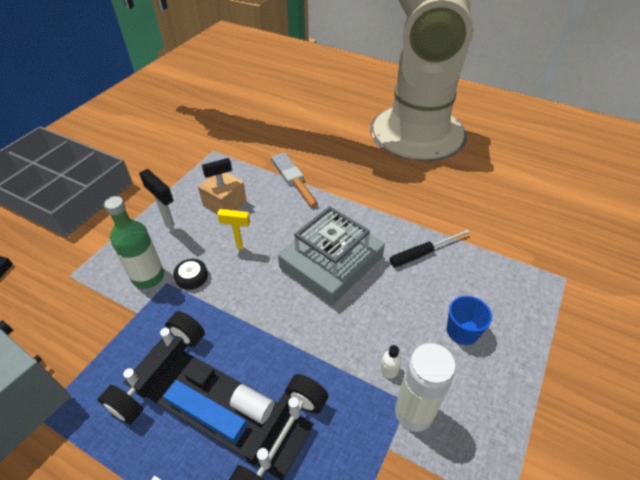

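View pics/top.png

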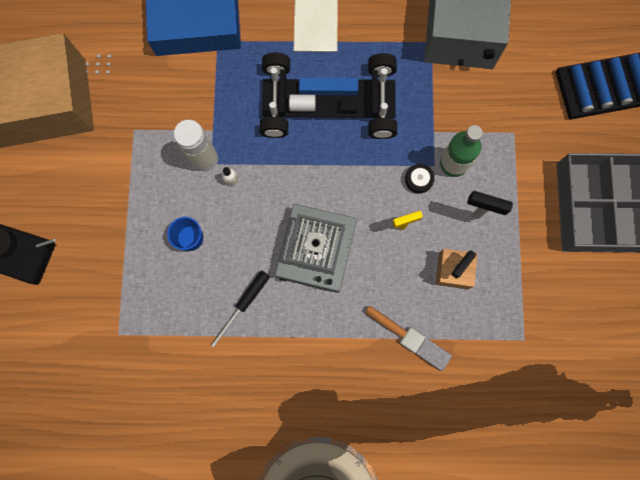

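The top view shows the small black key in the block at about (464,264) and the collar at about (316,242). The taller black key at (490,203) and the yellow one at (407,219) are the look-alikes.

```bash
cat > h.py <<'E'
import numpy as np,cv2
from workcell import read_state, optics
def ray(c,uv,z):
    E=np.array(c["extrinsics"]);R=E[:3,:3];o=-R.T@E[:3,3]
    d=R.T@np.array([(uv[0]-c["cx"])/c["fx"],(uv[1]-c["cy"])/c["fy"],1.])
    return o+d*(z-o[2])/d[2]
def proj(c,p):
    E=np.array(c["extrinsics"]);q=E[:3,:3]@np.array(p)+E[:3,3]
    return np.array([c["fx"]*q[0]/q[2]+c["cx"],c["fy"]*q[1]/q[2]+c["cy"]])
def blob(img,x0,y0,x1,y1,thr=60):
    m=(img[y0:y1,x0:x1].max(2)<thr).astype(np.uint8)
    n,l,st,ce=cv2.connectedComponentsWithStats(m)
    i=1+np.argmax(st[1:,4]);ys,xs=np.nonzero(l==i)
    return np.c_[xs+x0,ys+y0].astype(np.float32)
E
python3 - <<'E'
from h import *
b=cv2.imread("pics/top.png");c=optics.get_calibration("top")
p=blob(b,440,240,490,290);r=cv2.minAreaRect(p);print(len(p),r,p.mean(0))
box=cv2.boxPoints(r)
for z in(.119,.105):print(z,ray(c,r[0],z),[ray(c,q,z)[:2].round(4) for q in box])
s=cv2.imread("pics/scene.png");cs=optics.get_calibration("scene")
p=blob(s,200,150,236,182);r=cv2.minAreaRect(p);print(len(p),r,ray(cs,r[0],.105))
for z in(.097,):print("collar",ray(c,(316,242.5),z),ray(cs,(333,232),z))
o=np.hstack([cv2.resize(b[230:300,425:500],None,fx=5,fy=5,interpolation=2),cv2.resize(b[205:275,280:355],None,fx=5,fy=5,interpolation=2)])
cv2.imwrite("pics/c1.png",o)
E
```

```text
238 ((462.8038635253906, 263.6807861328125), (8.244343757629395, 30.60932159423828), 37.87498474121094) [462.84454 263.9916 ]
0.119 [ 0.47338472 -0.27936478  0.119     ] [array([ 0.4543, -0.2541]), array([ 0.5026, -0.2923]), array([ 0.4926, -0.3047]), array([ 0.4445, -0.2665])]
0.105 [ 0.47540399 -0.28244057  0.105     ] [array([ 0.4561, -0.2569]), array([ 0.5049, -0.2956]), array([ 0.4948, -0.3081]), array([ 0.4461, -0.2694])]
329 ((216.7941436767578, 167.67648315429688), (12.369317054748535, 27.406526565551758), 75.96376037597656) [ 0.47793104 -0.28153744  0.105     ]
collar [0.51648758 0.00968941 0.097     ] [0.5194601  0.01430997 0.097     ]
```

View pics/c1.png

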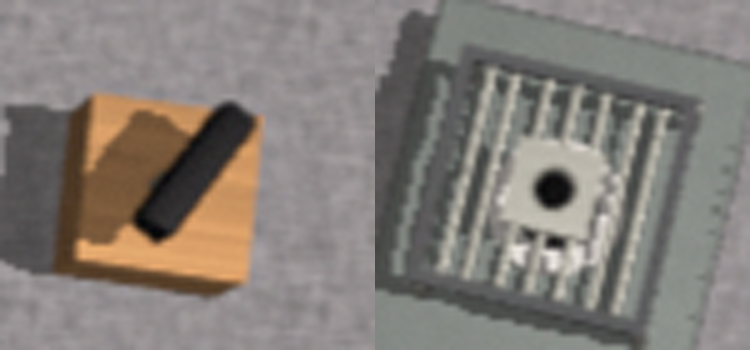

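The crop shows the handle running from lower left to upper right (yaw about -0.67 rad) and the collar hole at about (315,242). Next I'll hover the wrist camera straight over the collar to see the slot.

```bash
R='{"offset":[3.04,-3.37,0],"twist":0}'
python3 -m handwheel '[{"offset":[3.04,-3.37,0],"twist":0},{"offset":[3.04,-3.37,0],"twist":0},{"offset":[3.04,-3.37,0],"twist":0},{"offset":[3.04,-3.37,0],"twist":0},{"offset":[3.04,-3.37,0],"twist":0},{"offset":[3.04,-3.37,0],"twist":0},{"offset":[3.04,-3.37,0],"twist":0},{"offset":[3.04,-3.37,0],"twist":0}]' 0
python3 -m handwheel '[{"offset":[3.04,-3.37,0],"twist":0},{"offset":[3.04,-3.37,0],"twist":0},{"offset":[3.04,-3.37,0],"twist":0},{"offset":[3.04,-3.37,0],"twist":0},{"offset":[3.04,-3.37,0],"twist":0},{"offset":[3.04,-3.37,0],"twist":0},{"offset":[3.04,-3.37,0],"twist":0},{"offset":[3.04,-3.37,0],"twist":0}]'
python3 -m handwheel '[{"offset":[0,0,0.7],"twist":-0.147},{"offset":[0,0,0.7],"twist":-0.147},{"offset":[0,0,0.7],"twist":-0.147},{"offset":[0,0,0.7],"twist":-0.147},{"offset":[0,0,0.7],"twist":-0.147},{"offset":[0,0,0.7],"twist":-0.147},{"offset":[0,0,0.7],"twist":-0.147},{"offset":[0,0,0.7],"twist":-0.147},{"offset":[0,0,0.7],"twist":-0.147},{"offset":[0,0,0],"twist":0}]'
python3 - <<'E'
from h import *
s=read_state();print(s["tcp_pos"],s["orientation"],s["joints"])
c=optics.get_calibration("wrist");a=optics.read_camera("wrist")[:,:,::-1]
cv2.imwrite("pics/w1.png",a);E=np.array(c["extrinsics"]);print("cam",-E[:3,:3].T@E[:3,3])
u=proj(c,[.517,.011,.097]);print(u)
x,y=np.clip(u.astype(int),70,[570,410]);cr=a[y-70:y+70,x-70:x+70];print(x,y)
cv2.imwrite("pics/w1c.png",cv2.resize(cr,None,fx=4,fy=4,interpolation=2))
E
```

```text
time: 0.9
tcp_pos: [0.3472, -0.3808, 0.2312]
orientation: [-3.141, 0.0, 0.246]
force: [1.4, 0.0, -0.2]
grip_width: 0.0854
finger_force: 0.0
time: 1.7
tcp_pos: [0.5175, -0.0601, 0.2312]
orientation: [3.142, 0.0, 0.246]
force: [1.1, -0.6, -0.2]
grip_width: 0.0854
finger_force: 0.0
time: 2.7
tcp_pos: [0.5163, -0.0621, 0.1673]
orientation: [-3.14, -0.001, 1.571]
force: [-0.6, 0.2, -0.2]
grip_width: 0.0855
finger_force: 0.0
[ 0.51629622 -0.06205713  0.1672742 ] [-3.13958238e+00 -5.60386178e-04  1.57067220e+00] [ 0.32777296  0.47802953 -0.43890658  2.10688174  0.33907175  0.62573559
 -0.34610839]
cam [0.51610074 0.01337822 0.30928555]
[320.57395793 139.37224295]
320 139
```

View pics/w1c.png

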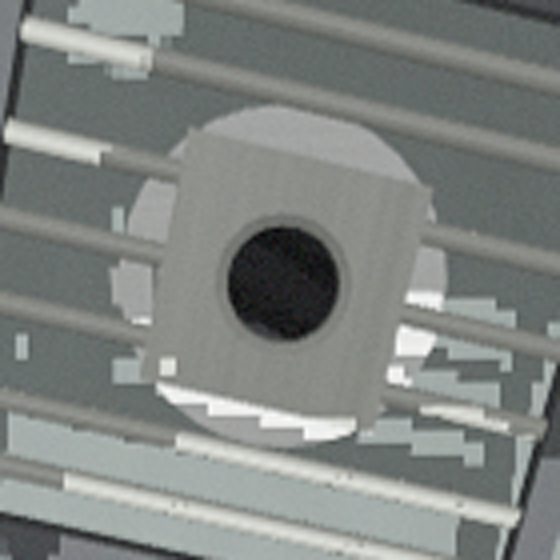

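Collar hole sits at about (320.7,139.9) in the wrist picture, agreeing with (0.517,0.011). Its interior is dark, so I'll average frames, stretch the contrast and fit the hole.

```bash
python3 - <<'E'
from h import *
c=optics.get_calibration("wrist")
a=np.mean([optics.read_camera("wrist").astype(float) for _ in range(8)],0)
g=a[109:171,290:352].mean(2);m=(g<55).astype(np.uint8)
n,l,st,ce=cv2.connectedComponentsWithStats(m);i=1+np.argmax(st[1:,4]);u=ce[i]+[290,109];r=np.sqrt(st[i,4]/np.pi)
print(u,r,"hole",ray(c,u,.092),"diam",2*r/c["fx"]*.217)
np.save("g.npy",g);v=g[l==i];lo,hi=np.percentile(v,2),np.percentile(v,92);print(lo,hi)
o=np.clip((g-lo)/(hi-lo)*255,0,255).astype(np.uint8)
cv2.imwrite("pics/w2.png",cv2.resize(o,None,fx=9,fy=9,interpolation=cv2.INTER_CUBIC))
E
```

```text
[318.24352332 139.3955095 ] 13.575766059431594 hole [0.51630768 0.01096141 0.092     ] diam 0.01691643948218949
22.176666666666666 36.97
```

View pics/w2.png

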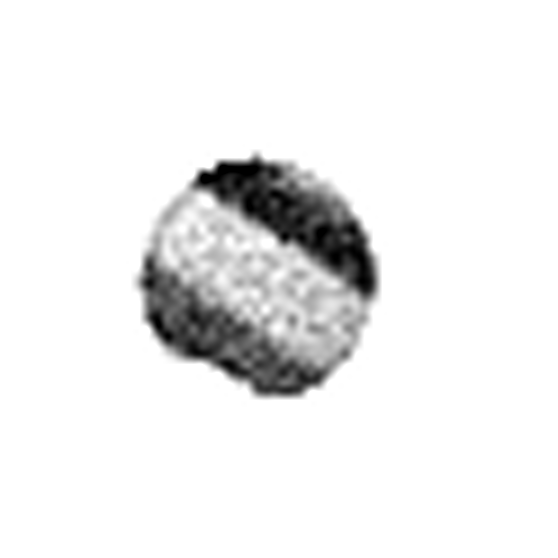

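The stretched view shows the slot as a bright band running down to the right, about 0.53 rad in the image. I'll refine that angle, then hover over the key.

```bash
python3 - <<'E'
from h import *
c=optics.get_calibration("wrist")
g=cv2.GaussianBlur(np.load("g.npy"),(0,0),1.2);ctr=np.array([28.24,30.4])
yy,xx=np.mgrid[:62,:62];w=np.hypot(xx-ctr[0],yy-ctr[1])<9.5
gx=cv2.Sobel(g,-1,1,0);gy=cv2.Sobel(g,-1,0,1)
J=[[(gx*gx)[w].sum(),(gx*gy)[w].sum()],[0,(gy*gy)[w].sum()]];J[1][0]=J[0][1]
e,V=np.linalg.eigh(J);d=V[:,0];u=ctr+[290,109]
p=ray(c,u-10*d,.062);q=ray(c,u+10*d,.062);v=q-p;print(e,d,"slot yaw",np.arctan2(v[1],v[0])%np.pi)
# top-view edges of big key
b=cv2.imread("pics/top.png");ct=optics.get_calibration("top");r=blob(b,460,185,520,222)
for P in cv2.boxPoints(cv2.minAreaRect(r)):print(ray(ct,P,.13)[:2].round(3))
E
python3 -m handwheel '[{"offset":[0,0,-5],"twist":0},{"offset":[-4.38,-0.83,-1.3],"twist":0},{"offset":[-4.38,-0.83,0],"twist":0},{"offset":[-4.38,-0.83,0],"twist":0},{"offset":[-4.38,-0.83,0],"twist":0},{"offset":[-4.38,-0.83,0],"twist":0}]'
python3 -m handwheel '[{"offset":[0,0,0],"twist":-0.15},{"offset":[0,0,0],"twist":-0.15},{"offset":[0,0,0],"twist":-0.15},{"offset":[0,0,0],"twist":-0.15},{"offset":[0,0,0],"twist":-0.15},{"offset":[0,0,0],"twist":-0.15},{"offset":[0,0,0],"twist":0},{"offset":[0,0,0],"twist":0}]'
python3 - <<'E'
from h import *
s=read_state();print(s["joints"])
c=optics.get_calibration("wrist");a=optics.read_camera("wrist")[:,:,::-1]
cv2.imwrite("pics/w3.png",a);u=proj(c,[.475,-.281,.105]);print(u)
x,y=u.astype(int);p=blob(a,x-60,y-60,x+60,y+60,70);r=cv2.minAreaRect(p);print(len(p),r)
for P in cv2.boxPoints(r):print(ray(c,P,.119)[:2].round(4),ray(c,P,.105)[:2].round(4))
print(ray(c,r[0],.119),ray(c,r[0],.112))
E
```

```text
[  431.38563287 33861.95471759] [-0.84124848 -0.54064868] slot yaw 2.5849768949060805
[ 0.591 -0.288]
[ 0.621 -0.297]
[ 0.596 -0.379]
[ 0.566 -0.369]
time: 3.75
tcp_pos: [0.4745, -0.2825, 0.2316]
orientation: [3.141, 0.0, 1.568]
force: [0.4, -0.0, -0.5]
grip_width: 0.0853
finger_force: 0.0
time: 4.55
tcp_pos: [0.4749, -0.2809, 0.2312]
orientation: [3.141, -0.0, 2.464]
force: [-0.2, 0.0, -0.9]
grip_width: 0.0853
finger_force: 0.0
[ 0.93082128  0.47222814 -0.70247071  1.96847476  0.40407023  0.84340605
  0.90088774]
[318.39448847 234.11773847]
1327 ((315.1294250488281, 235.511962890625), (77.37910461425781, 20.344255447387695), 88.15238952636719)
[ 0.4432 -0.2692] [ 0.4447 -0.2712]
[ 0.4522 -0.2573] [ 0.4542 -0.2586]
[ 0.5012 -0.2939] [ 0.5059 -0.2972]
[ 0.4916 -0.3067] [ 0.4957 -0.3107]
[ 0.47121807 -0.28113265  0.119     ] [ 0.47273895 -0.28244828  0.112     ]
```

View pics/w3.png

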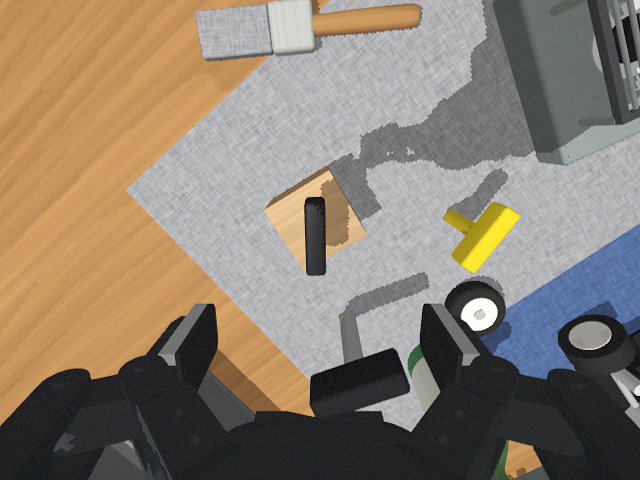

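The wrist picture shows the handle from (315,198) to (315,274) on the block, about (264-366,168-272), with the fingers open and clear of it. I'll fit box silhouettes to both to get the grasp point and the lean.

```bash
cat > fit.py <<'E'
from h import *
from scipy.optimize import minimize
def sil(c,x,y,yaw,L,W,z0,z1,sh,off,S=4):
    P=[]
    for z in(z0,z1):
        for a,b in((1,1),(1,-1),(-1,1),(-1,-1)):
            u=a*L/2;v=b*W/2
            P.append(proj(c,[x+u*np.cos(yaw)-v*np.sin(yaw),y+u*np.sin(yaw)+v*np.cos(yaw),z]))
    P=((np.array(P)-off+.5)*S-.5)
    h=cv2.convexHull(P.astype(np.float32));m=np.zeros((sh[0]*S,sh[1]*S),np.uint8)
    cv2.fillConvexPoly(m,np.round(h*16).astype(np.int32),1,shift=4)
    return cv2.resize(m.astype(np.float32),(sh[1],sh[0]),interpolation=cv2.INTER_AREA)
def fit(c,mask,ign,off,dims,p0):
    f=lambda p:np.abs(sil(c,p[0],p[1],p[2],*dims,mask.shape,off)-mask)[~ign].sum()
    s0=np.array([p0]+[np.array(p0)+d for d in np.diag([.004,.004,.08])])
    r=minimize(f,p0,method="Nelder-Mead",options=dict(initial_simplex=s0,xatol=1e-5,fatol=1e-2,maxiter=300))
    return r.x,r.fun,mask.sum()
E
python3 - <<'E'
from fit import *
for n,fn,(x0,y0,x1,y1) in(("wrist","w3",(225,140,400,300)),("top","top",(425,235,490,300))):
    a=cv2.imread(f"pics/{fn}.png")[y0:y1,x0:x1];c=optics.get_calibration(n);off=np.array([x0,y0])
    hsv=cv2.cvtColor(a,cv2.COLOR_BGR2HSV)
    h=np.zeros(a.shape[:2],bool);p=blob(a,0,0,a.shape[1],a.shape[0],75).astype(int);h[p[:,1],p[:,0]]=1
    b=((hsv[...,1]>70)&~h).astype(np.uint8)
    k,l,st,ce=cv2.connectedComponentsWithStats(b);cy=np.array(b.shape)//2
    d=np.hypot(*(ce[1:]-cy[::-1]).T)+1e3*(st[1:,4]<150);b=l==1+d.argmin()
    ig=cv2.dilate(h.astype(np.uint8),np.ones((3,3)))>0
    print(n,"handle",fit(c,h.astype(float),np.zeros_like(h),off,(.06,.016,.091,.119),[.474,-.282,2.5]))
    print(n,"block",fit(c,b.astype(float),ig,off,(.07,.07,0,.06),[.474,-.282,.1 if n=="top" else .1]))
E
```

```text
wrist handle (array([ 0.47442053, -0.28357182,  2.46865166]), np.float64(261.9375), np.float64(1468.0))
wrist block (array([ 0.47458545, -0.28423558, -0.1309034 ]), np.float64(138.9375), np.float64(4604.0))
top handle (array([ 0.47580946, -0.28386293,  2.41701039]), np.float64(59.1875), np.float64(254.0))
top block (array([ 0.47540217, -0.28383169, -0.123316  ]), np.float64(42.1875), np.float64(1165.0))
```

Handle and block centres agree to under 1 mm, so the key is nearly upright at (0.4745,-0.2836) with yaw about 2.48. Now I'll go down and grasp.

```bash
python3 -m handwheel '[{"offset":[-0.14,-0.24,3],"twist":-0.015},{"offset":[0,0,4],"twist":0},{"offset":[0,0,3],"twist":0},{"offset":[0,0,2.5],"twist":0},{"offset":[0,0,1.3],"twist":0},{"offset":[0,0,0.7],"twist":0},{"offset":[0,0,0],"twist":0},{"offset":[0,0,0],"twist":0}]' 0
python3 -m handwheel '[{"offset":[0,0,0],"twist":0},{"offset":[0,0,0],"twist":0},{"offset":[0,0,0],"twist":0},{"offset":[0,0,0],"twist":0},{"offset":[0,0,0],"twist":0},{"offset":[0,0,0],"twist":0},{"offset":[0,0,0],"twist":0},{"offset":[0,0,0],"twist":0}]' 1 60
```

```text
time: 5.4
tcp_pos: [0.4752, -0.2837, 0.0871]
orientation: [3.142, 0.001, 2.483]
force: [-0.3, 0.4, 0.2]
grip_width: 0.0849
finger_force: 0.0
time: 6.2
tcp_pos: [0.4747, -0.2836, 0.0865]
orientation: [-3.141, 0.0, 2.484]
force: [-1.2, -0.6, 5.4]
grip_width: 0.0151
finger_force: 58.4
```

```bash
python3 -m handwheel '[{"offset":[0,0,-1],"twist":0},{"offset":[0,0,-2],"twist":0},{"offset":[0,0,-2.5],"twist":0},{"offset":[0,0,-3],"twist":0},{"offset":[0,0,-3],"twist":0},{"offset":[0,0,-1.5],"twist":0},{"offset":[0,0,0],"twist":0}]'
python3 -m handwheel '[{"offset":[1.835,3.234,0],"twist":0},{"offset":[1.835,3.234,0],"twist":0},{"offset":[1.835,3.234,0],"twist":0},{"offset":[1.835,3.234,0],"twist":0},{"offset":[1.835,3.234,0],"twist":0},{"offset":[1.835,3.234,0],"twist":0},{"offset":[1.835,3.234,0],"twist":0},{"offset":[1.835,3.234,0],"twist":0},{"offset":[0,0,0],"twist":-0.1},{"offset":[0,0,0],"twist":0}]'
python3 -m handwheel '[{"offset":[0,0,2],"twist":0},{"offset":[0,0,0.9],"twist":0},{"offset":[0,0,0],"twist":0},{"offset":[0,0,0],"twist":0}]'
python3 - <<'E'
from h import *
s=read_state();print(s["tcp_pos"],s["orientation"],s["joints"],s["force"],s["grip_width"])
t=s["tcp_pos"];c={n:optics.get_calibration(n) for n in("wrist","scene","top")}
w=optics.read_camera("wrist")[:,:,::-1];sc=optics.read_camera("scene")[:,:,::-1];tp=optics.read_camera("top")[:,:,::-1]
cv2.imwrite("pics/w4.png",w)
tip=[t[0],t[1],t[2]-.070];h=[.5165,.0108,.097]
for n in c:print(n,proj(c[n],tip),proj(c[n],h))
def crop(a,u,r,f):
    x,y=u.astype(int);return cv2.resize(a[y-r:y+r,x-r:x+r],(400,400),interpolation=2)
cv2.imwrite("pics/m4.png",np.hstack([crop(w,proj(c["wrist"],h),50,4),crop(sc,proj(c["scene"],h),40,5)]))
E
```

```text
time: 6.9
tcp_pos: [0.4754, -0.2839, 0.2181]
orientation: [3.141, 0.003, 2.483]
force: [0.3, 0.0, -0.6]
grip_width: 0.0152
finger_force: 58.6
time: 7.9
tcp_pos: [0.5159, 0.0121, 0.2148]
orientation: [-3.141, -0.002, 2.588]
force: [-1.1, -0.3, -1.4]
grip_width: 0.0149
finger_force: 58.8
time: 8.3
tcp_pos: [0.5164, 0.0105, 0.187]
orientation: [-3.141, -0.001, 2.582]
force: [0.2, 0.8, -0.5]
grip_width: 0.015
finger_force: 58.8
[0.5163968  0.01046977 0.18702833] [-3.14099137e+00 -8.93297925e-04  2.58228219e+00] [ 0.37808208  0.49600386 -0.70926092  2.08620398  0.48472105  0.72705466
  0.36779242] [ 0.16679702  0.8060761  -0.53316065] 0.014973412610705183
wrist [318.4156369 257.5927524] [318.91257445 247.8689159 ]
scene [332.08597345 222.64770504] [332.05603086 230.31579295]
top [315.37425401 240.77542408] [315.45017708 242.48834707]
```

View pics/m4.png

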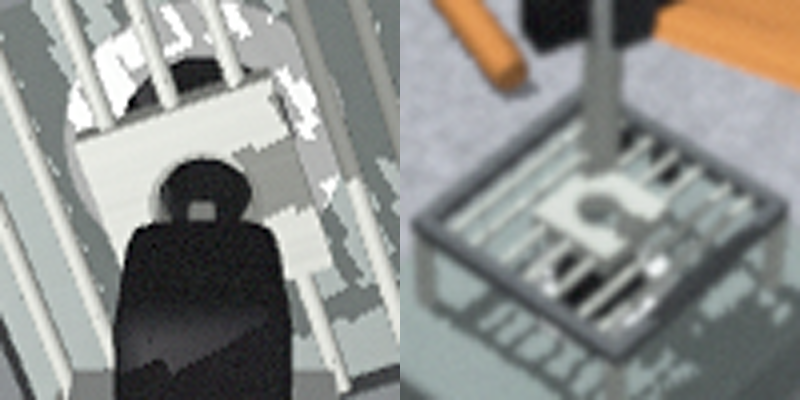

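The wrist crop shows the blade tip (crop 202,210) just inside the near edge of the collar hole (centre about 206,203), so it is centred to about 0.5 mm. I'll lower it in small steps and watch the force.

```bash
python3 -m handwheel '[{"offset":[0,0.03,1],"twist":0},{"offset":[0,0,0.8],"twist":0},{"offset":[0,0,0.3],"twist":0},{"offset":[0,0,0],"twist":0}]'
python3 -m handwheel '[{"offset":[0,0,0.2],"twist":0},{"offset":[0,0,0],"twist":0}]'
python3 -m handwheel '[{"offset":[0,0,0.2],"twist":0},{"offset":[0,0,0],"twist":0}]'
```

```text
time: 8.85
tcp_pos: [0.5164, 0.0112, 0.1655]
orientation: [-3.141, -0.001, 2.584]
force: [0.4, -0.0, -1.2]
grip_width: 0.0149
finger_force: 58.8
time: 9.05
tcp_pos: [0.5168, 0.0113, 0.1642]
orientation: [-3.142, -0.0, 2.584]
force: [-0.1, -0.2, -0.6]
grip_width: 0.0149
finger_force: 58.8
time: 9.25
tcp_pos: [0.5168, 0.0112, 0.1622]
orientation: [-3.142, -0.0, 2.584]
force: [-0.8, -0.2, -1.0]
grip_width: 0.0153
finger_force: 58.8
```

```bash
python3 -m handwheel '[{"offset":[0,0,0.3],"twist":0},{"offset":[0,0,0.3],"twist":0},{"offset":[0,0,0],"twist":0}]'
python3 -m handwheel '[{"offset":[0,0,0.3],"twist":0},{"offset":[0,0,0.3],"twist":0},{"offset":[0,0,0],"twist":0}]'
python3 -m handwheel '[{"offset":[0,0,0.3],"twist":0},{"offset":[0,0,0.3],"twist":0},{"offset":[0,0,0],"twist":0}]'
```

```text
time: 9.55
tcp_pos: [0.5166, 0.0112, 0.1558]
orientation: [-3.141, -0.001, 2.584]
force: [0.4, -0.6, -1.1]
grip_width: 0.015
finger_force: 58.8
time: 9.85
tcp_pos: [0.5166, 0.0112, 0.1498]
orientation: [-3.141, -0.001, 2.584]
force: [-0.1, 0.1, -0.7]
grip_width: 0.0151
finger_force: 58.8
time: 10.15
tcp_pos: [0.5166, 0.0112, 0.1438]
orientation: [-3.141, -0.001, 2.584]
force: [-0.8, 0.3, -0.6]
grip_width: 0.0152
finger_force: 58.8
```

Through the collar with no contact. The tip is at about 0.074 and the slot lips are at 0.067.

```bash
python3 -m handwheel '[{"offset":[0,0,0.3],"twist":0},{"offset":[0,0,0.3],"twist":0},{"offset":[0,0,0],"twist":0}]'
python3 -m handwheel '[{"offset":[0,0,0.2],"twist":0},{"offset":[0,0,0],"twist":0}]'
python3 -m handwheel '[{"offset":[0,0,0.2],"twist":0},{"offset":[0,0,0],"twist":0}]'
python3 -m handwheel '[{"offset":[0,0,0.2],"twist":0},{"offset":[0,0,0],"twist":0}]'
```

```text
time: 10.45
tcp_pos: [0.5166, 0.0112, 0.1379]
orientation: [-3.141, -0.0, 2.584]
force: [0.0, -0.2, -0.9]
grip_width: 0.0153
finger_force: 58.8
time: 10.65
tcp_pos: [0.5167, 0.0112, 0.1361]
orientation: [-3.141, -0.0, 2.584]
force: [-0.0, 0.2, -0.6]
grip_width: 0.015
finger_force: 58.8
time: 10.85
tcp_pos: [0.5167, 0.0112, 0.1341]
orientation: [-3.141, -0.0, 2.584]
force: [-0.7, 1.0, -0.5]
grip_width: 0.0151
finger_force: 58.8
time: 11.05
tcp_pos: [0.5167, 0.0112, 0.1321]
orientation: [-3.141, -0.0, 2.584]
force: [-0.2, 0.3, 0.8]
grip_width: 0.015
finger_force: 58.8
```

```bash
python3 -m handwheel '[{"offset":[0,0,0.1],"twist":0},{"offset":[0,0,0],"twist":0}]'
python3 -m handwheel '[{"offset":[0,0,0.1],"twist":0},{"offset":[0,0,0],"twist":0}]'
python3 -m handwheel '[{"offset":[0,0,0.05],"twist":0},{"offset":[0,0,0],"twist":0}]'
```

```text
time: 11.25
tcp_pos: [0.5167, 0.0112, 0.1312]
orientation: [-3.142, -0.0, 2.584]
force: [-0.7, -0.3, -0.4]
grip_width: 0.0149
finger_force: 58.8
time: 11.45
tcp_pos: [0.5169, 0.0113, 0.1304]
orientation: [3.142, 0.0, 2.584]
force: [-0.2, -0.1, 3.0]
grip_width: 0.0151
finger_force: 59.5
time: 11.65
tcp_pos: [0.517, 0.0113, 0.1303]
orientation: [-3.142, 0.001, 2.584]
force: [-2.1, -0.9, 8.2]
grip_width: 0.0152
finger_force: 60.3
```

Contact at tip z of about 0.060, so the blade is home. I'll ease off a little and turn clockwise (positive twist), watching the torque.

```bash
cat > t.py <<'E'
from h import *
s=read_state();print("yaw %.3f"%s["orientation"][2],"torque",s["wrist_torque"].round(3),"F",s["force"].round(1),"z %.4f"%s["tcp_pos"][2])
E
python3 t.py
python3 -m handwheel '[{"offset":[0,0,-0.06],"twist":0},{"offset":[0,0,0],"twist":0}]' >/dev/null; python3 t.py
for i in 1; do
python3 -m handwheel '[{"offset":[0,0,0],"twist":0.05},{"offset":[0,0,0],"twist":0}]'>/dev/null; python3 t.py
python3 -m handwheel '[{"offset":[0,0,0],"twist":0.05},{"offset":[0,0,0],"twist":0}]'>/dev/null; python3 t.py
python3 -m handwheel '[{"offset":[0,0,0],"twist":0.05},{"offset":[0,0,0],"twist":0}]'>/dev/null; python3 t.py
python3 -m handwheel '[{"offset":[0,0,0],"twist":0.05},{"offset":[0,0,0],"twist":0}]'>/dev/null; python3 t.py
python3 -m handwheel '[{"offset":[0,0,0],"twist":0.05},{"offset":[0,0,0],"twist":0}]'>/dev/null; python3 t.py
python3 -m handwheel '[{"offset":[0,0,0],"twist":0.05},{"offset":[0,0,0],"twist":0}]'>/dev/null; python3 t.py
done
```

```text
yaw 2.584 torque [-0.119  0.469  0.002] F [-2.1 -0.9  8.2] z 0.1303
yaw 2.584 torque [-0.061  0.145 -0.012] F [-0.5 -0.3  2. ] z 0.1305
yaw 2.533 torque [-0.059  0.013  0.021] F [-0.9  0.1  2.2] z 0.1305
yaw 2.484 torque [ 0.107 -0.032 -0.029] F [-0.6  0.   2.5] z 0.1304
yaw 2.435 torque [ 0.036 -0.016  0.013] F [1.1 0.2 3.3] z 0.1305
yaw 2.385 torque [0.02  0.069 0.063] F [-1.  -1.   3.5] z 0.1304
yaw 2.336 torque [-0.059  0.079  0.015] F [0.6 0.7 3.3] z 0.1304
yaw 2.286 torque [0.014 0.    0.023] F [-0.3  0.4  3.8] z 0.1304
```

```bash
python3 -m handwheel '[{"offset":[0,0,-0.03],"twist":0.05},{"offset":[0,0,0],"twist":0}]'>/dev/null; python3 t.py
python3 -m handwheel '[{"offset":[0,0,0],"twist":0.05},{"offset":[0,0,0],"twist":0}]'>/dev/null; python3 t.py
python3 -m handwheel '[{"offset":[0,0,0],"twist":0.05},{"offset":[0,0,0],"twist":0}]'>/dev/null; python3 t.py
python3 -m handwheel '[{"offset":[0,0,0],"twist":0.05},{"offset":[0,0,0],"twist":0}]'>/dev/null; python3 t.py
python3 -m handwheel '[{"offset":[0,0,0],"twist":0.05},{"offset":[0,0,0],"twist":0}]'>/dev/null; python3 t.py
```

```text
yaw 2.236 torque [ 0.017 -0.153  0.076] F [ 0.2  0.1 -0.1] z 0.1305
yaw 2.186 torque [ 0.063 -0.117 -0.005] F [-0.2  0.2  0.9] z 0.1305
yaw 2.136 torque [ 0.065 -0.193 -0.071] F [ 1.2 -0.3 -0.6] z 0.1305
yaw 2.086 torque [ 0.118 -0.266 -0.03 ] F [ 0.5  0.4 -1.3] z 0.1306
yaw 2.036 torque [ 0.088 -0.298  0.063] F [ 0.7 -0.1 -1.2] z 0.1306
```

Torque noise is about 0.04 N m, so I'll average several readings, taken between camera calls that also record the ring.

```bash
cat > t.py <<'E'
from h import *
import sys
T=[];n=8
for i in range(n):
    a=optics.read_camera("top");T.append(read_state()["wrist_torque"])
s=read_state();T=np.array(T)
cv2.imwrite("pics/r%.2f.png"%s["time"],a[:,:,::-1])
print("t %.2f yaw %.3f"%(s["time"],s["orientation"][2]),"torque",T.mean(0).round(3),"+-",(T[:,2].std()/n**.5).round(3),"Fz",s["force"][2].round(1),"z %.4f"%s["tcp_pos"][2])
E
python3 t.py
python3 -m handwheel '[{"offset":[0,0,0.02],"twist":0.05},{"offset":[0,0,0],"twist":0}]'>/dev/null; python3 t.py
python3 -m handwheel '[{"offset":[0,0,0],"twist":0.05},{"offset":[0,0,0],"twist":0}]'>/dev/null; python3 t.py
```

```text
t 14.45 yaw 2.034 torque [ 0.107 -0.37   0.018] +- 0.011 Fz -2.4 z 0.1306
t 15.05 yaw 1.984 torque [ 0.085 -0.376  0.051] +- 0.014 Fz 0.5 z 0.1305
t 15.65 yaw 1.934 torque [ 0.082 -0.472  0.076] +- 0.011 Fz 1.0 z 0.1305
```

```bash
python3 -m handwheel '[{"offset":[0,0,0],"twist":0.05},{"offset":[0,0,0],"twist":0}]'; python3 t.py
python3 - <<'E'
from h import *
c=optics.get_calibration("top")
import glob
fs=sorted(glob.glob("pics/r*.png"));print(fs)
u=proj(c,[.5165,.011,.07]);x,y=u.astype(int)
sc=optics.read_camera("scene")[:,:,::-1];w=optics.read_camera("wrist")[:,:,::-1];cv2.imwrite("pics/w5.png",w);cv2.imwrite("pics/s5.png",sc)
cr=lambda a,x,y,r:cv2.resize(a[y-r:y+r,x-r:x+r],(390,390),interpolation=2)
cs=optics.get_calibration("scene");X,Y=proj(cs,[.5165,.011,.07]).astype(int)
cw=optics.get_calibration("wrist");A,B=proj(cw,[.5165,.011,.06]).astype(int)
cv2.imwrite("pics/m5.png",np.hstack([cr(sc,X,Y,36),cr(w,A,B,90)]))
E
```

```text
time: 15.85
tcp_pos: [0.5169, 0.0112, 0.1305]
orientation: [3.141, 0.0, 1.883]
force: [2.3, -0.4, 0.6]
grip_width: 0.015
finger_force: 58.9
t 16.25 yaw 1.884 torque [ 0.074 -0.589  0.083] +- 0.008 Fz 2.2 z 0.1305
['pics/r14.45.png', 'pics/r15.05.png', 'pics/r15.65.png', 'pics/r16.25.png']
```

View pics/m5.png

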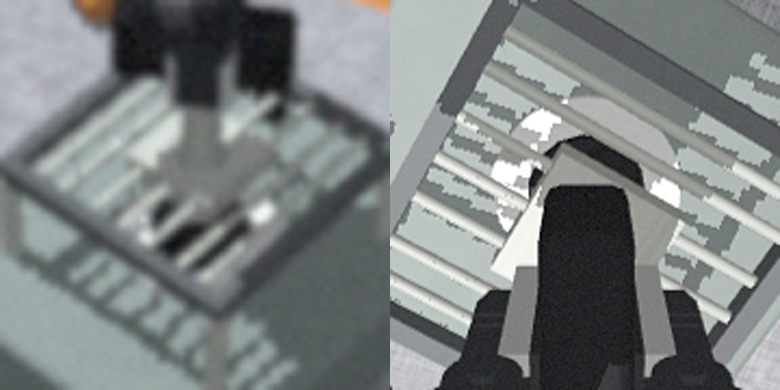

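The pictures show the handle still aligned with the fingers and the key standing through the collar. The tab is too hard to pick out at this resolution, so I'll rely on the torque. It rose from about 0.02 at yaw 2.03 to 0.05, 0.076 and 0.083, which puts pick-up near 1.97. My target is yaw of about 1.62, and I'll keep an eye on the side force.

```bash
cat >> t.py <<'E'
F=[]
for i in range(4):
    optics.read_camera("top");F.append(read_state()["force"])
print("  F",np.mean(F,0).round(2),s["tcp_pos"].round(4))
E
python3 -m handwheel '[{"offset":[0,0.03,0],"twist":0.05},{"offset":[0,0,0],"twist":0}]'>/dev/null; python3 t.py
python3 -m handwheel '[{"offset":[0,0,0],"twist":0.05},{"offset":[0,0,0],"twist":0}]'>/dev/null; python3 t.py
```

```text
t 16.95 yaw 1.834 torque [ 0.033 -0.435  0.09 ] +- 0.008 Fz 2.7 z 0.1305
  F [0.66 0.07 2.84] [0.517  0.0113 0.1305]
t 17.75 yaw 1.784 torque [-0.021 -0.388  0.085] +- 0.013 Fz 2.6 z 0.1304
  F [ 1.27 -0.29  3.64] [0.517  0.0112 0.1304]
```

Torque has plateaued at about 0.086, so the ring is being carried. It started between yaw 1.92 and 1.99, and the final yaw will be about 1.61.

```bash
python3 -m handwheel '[{"offset":[0,0.02,-0.02],"twist":0.05},{"offset":[0,0,0],"twist":0.05},{"offset":[0,0,0],"twist":0},{"offset":[0,0,0],"twist":0}]'>/dev/null; python3 t.py
python3 -m handwheel '[{"offset":[0,0,0],"twist":0.04},{"offset":[0,0,0],"twist":0.035},{"offset":[0,0,0],"twist":0},{"offset":[0,0,0],"twist":0},{"offset":[0,0,0],"twist":0}]'>/dev/null; python3 t.py
```

```text
t 18.75 yaw 1.684 torque [-0.042 -0.447  0.097] +- 0.012 Fz -1.4 z 0.1306
  F [ 1.73  0.08 -1.54] [0.5172 0.0113 0.1306]
t 19.85 yaw 1.609 torque [-0.114 -0.455  0.077] +- 0.01 Fz -2.9 z 0.1306
  F [ 1.54 -0.78 -3.23] [0.5172 0.0113 0.1306]
```

```bash
python3 -m handwheel '[{"offset":[0,0,0.02],"twist":-0.03},{"offset":[0,0,0],"twist":0}]' 
python3 -m handwheel '[{"offset":[0,0,0],"twist":0},{"offset":[0,0,0],"twist":0},{"offset":[0,0,0],"twist":0},{"offset":[0,0,0],"twist":0},{"offset":[0,0,0],"twist":0},{"offset":[0,0,0],"twist":0}]' 0 
python3 -m handwheel '[{"offset":[0,0,-1],"twist":0},{"offset":[0,0,-3],"twist":0},{"offset":[0,0,-3],"twist":0},{"offset":[0,0,-3],"twist":0},{"offset":[0,0,0],"twist":0},{"offset":[0,0,0],"twist":0}]'
python3 - <<'E'
from h import *
c=optics.get_calibration("wrist");w=optics.read_camera("wrist")[:,:,::-1];cv2.imwrite("pics/w6.png",w)
t=optics.read_camera("top")[:,:,::-1];cv2.imwrite("pics/t6.png",t)
k=optics.get_calibration("top");x,y=proj(k,[.5165,.011,.07]).astype(int)
A,B=proj(c,[.5165,.011,.1]).astype(int);print(A,B)
t0=cv2.imread("pics/top.png");w1=cv2.imread("pics/w1.png")
f=lambda a,x,y,r:cv2.resize(a[max(y-r,0):y+r,x-r:x+r],(390,390),interpolation=2)
cv2.imwrite("pics/m6.png",np.hstack([f(w1,320,139,60),f(w,A,B,70)]))
E
```

```text
time: 20.25
tcp_pos: [0.5172, 0.0114, 0.1306]
orientation: [-3.142, 0.0, 1.64]
force: [0.4, -0.2, -0.7]
grip_width: 0.0149
finger_force: 58.8
time: 20.85
tcp_pos: [0.5173, 0.0114, 0.1305]
orientation: [-3.142, -0.0, 1.639]
force: [-0.1, 0.3, -0.5]
grip_width: 0.085
finger_force: 0.0
time: 21.45
tcp_pos: [0.5174, 0.0112, 0.2314]
orientation: [3.14, 0.0, 1.638]
force: [0.6, -0.1, -0.3]
grip_width: 0.0858
finger_force: 0.0
317 232
```

View pics/m6.png

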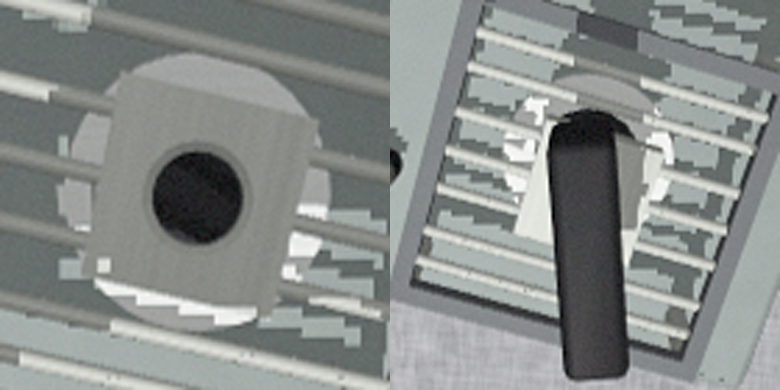

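The key stands in the knob and the gripper is clear of it. As a last check I'll return to the earlier hover pose and compare the ring before and after.

```bash
python3 -m handwheel '[{"offset":[-3.7,-0.4,0],"twist":0.067},{"offset":[-3.6,0,0],"twist":0},{"offset":[0,0,2],"twist":0},{"offset":[0,0,1],"twist":0},{"offset":[0,0,0],"twist":0},{"offset":[0,0,0],"twist":0},{"offset":[0,0,0],"twist":0}]'
python3 - <<'E'
from fit import *
c=optics.get_calibration("wrist");w=optics.read_camera("wrist")[:,:,::-1].copy();cv2.imwrite("pics/w7.png",w)
A,B=proj(c,[.5165,.011,.14]).astype(int);x0,y0=A-70,max(B-80,0)
a=w[y0:y0+160,x0:x0+140];h=np.zeros(a.shape[:2]);p=blob(a,0,0,a.shape[1],a.shape[0],60).astype(int);h[p[:,1],p[:,0]]=1
print(fit(c,h,np.zeros_like(h,bool),np.array([x0,y0]),(.06,.016,.134,.162),[.517,.011,1.64]))
# rectify both pictures on plane z=.060, 0.25 mm/px, world x right, y up
def rect(img,cal):
    q=np.array([[-.04,.04],[.04,.04],[.04,-.04],[-.04,-.04]])
    src=np.float32([proj(cal,[.5165+u,.011+v,.06]) for u,v in q])
    return cv2.warpPerspective(img,cv2.getPerspectiveTransform(src,np.float32([[0,0],[390,0],[390,390],[0,390]])),(390,390),flags=cv2.INTER_CUBIC)
# calibration for w1: same offsets as then
R=np.array(c["extrinsics"])[:3,:3];s=read_state()
c1=dict(c);o=-R.T@np.array(c["extrinsics"])[:3,3]
o1=o+np.array([.51630,-.06206,.16727])-s["tcp_pos"];E=np.eye(4);E[:3,:3]=R;E[:3,3]=-R@o1;c1["extrinsics"]=E
g=lambda m:np.clip(m.astype(float)*1.3,0,255).astype(np.uint8)
cv2.imwrite("pics/m7.png",np.hstack([g(rect(cv2.imread("pics/w1.png"),c1)),g(rect(w,c))]))
E
```

```text
time: 22.25
tcp_pos: [0.5162, -0.0609, 0.2008]
orientation: [3.141, -0.0, 1.573]
force: [-1.2, 0.8, -0.0]
grip_width: 0.0853
finger_force: 0.0
(array([0.51682994, 0.0101942 , 1.70080786]), np.float64(339.5625), np.float64(3710.0))
```

View pics/m7.png

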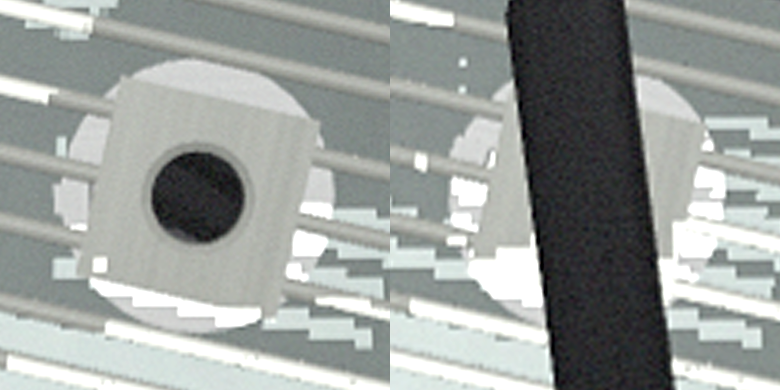

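After the turn the key stands centred over the collar, its bar crossing (585,195). Left of the ring, a small bulge seems to have moved from about (57,205) up to about (450,150). I'll check that numerically.

```bash
python3 - <<'E'
import cv2,numpy as np
m=cv2.cvtColor(cv2.imread("pics/m7.png"),cv2.COLOR_BGR2GRAY).astype(float);m=cv2.GaussianBlur(m,(0,0),1)
for n,cx in(("before",195),("after",585)):
    print(n)
    for a in range(140,216,5):
        t=np.deg2rad(a);r=np.arange(126,156,3)
        print(a,[int(m[int(195-k*np.sin(t)),int(cx+k*np.cos(t))]) for k in r])
E
```

```text
before
140 [146, 150, 153, 161, 172, 177, 184, 185, 179, 177]
145 [209, 212, 211, 170, 132, 134, 134, 130, 137, 141]
150 [215, 215, 206, 169, 136, 139, 141, 139, 140, 138]
155 [212, 213, 210, 157, 134, 143, 148, 138, 137, 138]
160 [210, 215, 198, 162, 197, 225, 221, 176, 143, 135]
165 [170, 168, 169, 169, 168, 169, 167, 159, 164, 161]
170 [158, 161, 156, 156, 155, 159, 162, 156, 157, 154]
175 [212, 215, 214, 178, 151, 149, 142, 138, 139, 137]
180 [208, 208, 208, 209, 217, 187, 148, 138, 139, 137]
185 [207, 206, 208, 211, 217, 179, 137, 140, 138, 138]
190 [208, 214, 209, 170, 142, 135, 139, 141, 148, 148]
195 [250, 205, 164, 167, 175, 183, 184, 182, 178, 170]
200 [187, 181, 170, 163, 156, 147, 141, 131, 131, 138]
205 [172, 179, 200, 170, 135, 135, 144, 172, 190, 200]
210 [179, 177, 182, 193, 214, 222, 220, 219, 218, 218]
215 [191, 176, 180, 181, 188, 192, 194, 166, 134, 131]
after
140 [154, 159, 169, 177, 185, 188, 189, 188, 180, 173]
145 [224, 220, 205, 170, 140, 137, 139, 148, 155, 159]
150 [217, 218, 222, 194, 153, 142, 140, 141, 141, 142]
155 [216, 217, 215, 199, 193, 166, 142, 141, 141, 142]
160 [214, 214, 215, 218, 213, 169, 140, 140, 141, 143]
165 [174, 183, 186, 175, 180, 170, 156, 153, 161, 164]
170 [158, 162, 165, 166, 164, 171, 170, 164, 167, 163]
175 [254, 254, 253, 199, 146, 136, 140, 140, 142, 143]
180 [253, 245, 238, 193, 149, 138, 144, 144, 143, 146]
185 [230, 214, 216, 195, 157, 139, 140, 143, 144, 143]
190 [254, 254, 254, 251, 197, 196, 174, 144, 148, 152]
195 [247, 213, 170, 166, 171, 182, 188, 189, 189, 180]
200 [219, 254, 254, 254, 252, 243, 222, 158, 135, 137]
205 [194, 188, 202, 197, 148, 134, 137, 156, 171, 185]
210 [218, 231, 239, 229, 221, 227, 223, 223, 223, 227]
215 [255, 255, 255, 254, 254, 246, 214, 175, 140, 132]
```

```bash
python3 - <<'E'
import cv2,numpy as np
m=cv2.cvtColor(cv2.imread("pics/m7.png"),cv2.COLOR_BGR2GRAY).astype(np.float32)
for n,cx,A in(("before",195,range(170,194)),("after",585,range(148,168))):
    q=[]
    for a in A:
        t=np.deg2rad(a);r=np.array([137,138,139.])
        X=(cx+r*np.cos(t)).astype(np.float32)[None];Y=(195-r*np.sin(t)).astype(np.float32)[None]
        q.append((a,int(cv2.remap(m,X,Y,1).mean())))
    print(n,q)
E
```

```text
before [(170, 155), (171, 142), (172, 132), (173, 129), (174, 139), (175, 164), (176, 201), (177, 218), (178, 220), (179, 217), (180, 219), (181, 218), (182, 218), (183, 217), (184, 216), (185, 218), (186, 215), (187, 198), (188, 172), (189, 149), (190, 137), (191, 139), (192, 143), (193, 157)]
after [(148, 151), (149, 154), (150, 156), (151, 157), (152, 150), (153, 146), (154, 165), (155, 204), (156, 226), (157, 219), (158, 218), (159, 216), (160, 217), (161, 219), (162, 220), (163, 214), (164, 195), (165, 178), (166, 177), (167, 184)]
```

The tab's leading edge moved from 175.4° to 154.4°. That is about 21°, or 0.37 rad, and within tolerance, so I'm handing in.

```bash
python3 -c "
from workcell import ctrl
print(ctrl.finish_job())"
```

```text
the job is handed in; nothing more can be done
None
```

The job is handed in, with no verdict returned: the key is standing released in the knob, and the camera shows the load ring carried about 21° (0.37 rad) clockwise, inside the 15.5–24.5° limits.

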